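# Roll the lubrication caddy into its docking bay

### The arm

A 6-joint arm with a two-finger parallel gripper is mounted at the origin on a cart in front of the work surface, level with it; the furniture and walls round the work are solid. World frame = base frame: x ahead of the robot, y to its left, z up, the work surface at z = 0. Lengths are in mm, angles in rad, forces in N, time in s.
With the tool pointing down it reaches from about 325 to 900 mm from the base axis. Payload 3.5 kg.
Tool frame: the origin (TCP) lies between the finger pads; the fingertips stand 19 mm ahead of it and the grasp point (between the pads) is the TCP; z points along the fingers, y is the direction in which the jaws open and shut (so a half turn about z gives the same grasp; the last joint's range is limited). The gripper opens to 85 mm and grips with 20 to 120 N. Pads are 22 mm wide; open, the fingers measure 114 mm over their backs; the gripper's body (76 mm by 85 mm) begins 54 mm behind the grasp point. The pads swing forward as they close: fully open they stand 13 mm farther back than shut.
Start: joints at [1.203, 0.276, -0.026, 1.268, 0, 1.467], TCP at [163.579, 603.211, 250.313] pointing down, gripper open.
Joint ranges: [-3.12, 3.12], [-0.85, 1.88], [-1.08, 1.24], [-1.95, 2.15], [-1.57, 1.53], [-3.14, 3.14]. Speed limits (rad/s): [2.57, 2.57, 3.14, 3.14, 3.14, 3.14].

### API

Orientations are given as a unit quaternion [w, x, y, z].
In Python, from plant import robot, imaging gives the robot as it stands.
- The arm moves only by the tool play_rows, never from a script. Its argument "motion" is a list of rows, each a list of 3 entries, a list of its own where there are three numbers: the closure in counts, from 0 (fully open) to 255 (shut), then the shift along the world's x, y, z in mm, then the turn about the world's z in degrees. A call has 1 to 5 rows; each row shifts and turns the pose as measured when the row begins; what a row does not reach is not made up. A row lasts 1/12 s, in which the tool goes at most 41.7 mm and 7.16 degrees, less where a joint would pass 70% of its speed; a pose out of reach is approached as far as the arm can. A call with a gripper value outside its range is refused whole. The fingers move at their own pace and stop on an object; the grip force is fixed at half the most. Time passes only in rows, so rows that do not move let the fingers close. It gives the time, the measured TCP pose, the force and the opening at its end, in the units of the state.
- robot.read_state(): the state, without advancing time (a new reading comes with each control period).
- imaging.snapshot(name): name is "scene" or "top"; returns the picture (384x512x3 uint8, red, green, blue); there is no depth.
- imaging.camera_params(name): a dict with "mtx" (3x3 intrinsics, pixels), "extrinsics" (4x4, takes a point from world to camera coordinates). Camera axes: x right, y up, looking along -z (the intrinsics and any distortion apply to the point x, -y, -z); pixel columns grow to the right and rows downward; lengths in mm; the calibration is good to about 2 mm. A picture is of the moment at which its call begins. camera_params takes no time and is no camera call.
- robot.close_job(): hands the job in, once; it reports no verdict.
Trained networks look in the newest picture that a camera, given by its name, has taken for a name from the list of things; names that differ only in an ending like _2 or _b are one class to them, and where a whole thing is asked for, a point or a joint stands for the part that bears it (a point fixed in the world has none). Each returns a list of dicts, best first, with "confidence" (0 to 1); they miss things now and then, are a little off and sometimes report something else, mostly with a low value. They report only what shows in the picture. A call takes as long as a camera call. They do not tell look-alikes from the thing itself.
- imaging.recognise(camera, target): "xyz" ([x, y, z] in mm, in world coordinates, good to about 4 mm: the middle of the surface that is visible of it).
- imaging.cut_out(camera, target): "mask" (384x512 bool, what is visible of it).
The state is a dict: "clock": time; "joint_positions": joint angles; "joint_velocities": joint speeds; "tau": joint torques, N m; "eef_pos": TCP position; "tcp_rot": TCP orientation; "contact_force": force on the tool from outside, world axes, zero at the start; "torque": the same for the moment, N m; "width": opening from 0.0 (shut) to 1.0 (fully open).
Only numpy, scipy, OpenCV 4.12 (cv2) and the standard library are available. Lean on these libraries where they do the work, as an engineer would, in place of code of your own. Each camera call takes 0.05 s, during which the arm holds its last target. There are 200 camera calls.

### The job

Take the blue lubrication caddy by its push bar and roll it forward along the bench until both front castors have swung round and trail straight behind their pivots, before the tray goes in between the guide rails. Then steer it squarely into its docking bay and push it fully home, gently, until its strike snaps through the roller catch and the catch holds it against the sprung buffer. Keep it on its wheels with the oil bottle standing in it, do not ram or jam it against the bay, leave the calculator where it lies, and let go of it.

Things in the scene. Friction and masses are not known exactly. Their poses are not given: they have to be found in the camera images.
- caddy: Blue sheet-metal caddy on four 25 mm wheels, about 0.7 kg; rolling takes under 1 N. A blue grease tin (top 67 mm up) is clipped fast in its rear half, an oil bottle stands loose in front. Tray 150 x 110 mm, floor 38 and rim 58 mm above the bench; 152 x 114 mm over its grey corner bumpers. Origin on the bench under the middle of the tray; x forward (away from the push bar), y left, z up.
- push_bar (a point): Middle of the caddy's push bar: a black rubber sleeve, 14 mm thick, 54 mm long along the caddy's y; 90 mm behind the caddy's origin and 95 mm above the bench, on two steel uprights 72 mm apart. Nothing on the caddy lies within 50 mm of it at its height. A monitor on a foot stands to the left and beyond it (its screen 0.18 m up): come on the robot's side of it. Axes as the caddy's.
- castor_left (a joint): Swivel of the front left castor (rad), free to turn: 0 (or 6.28, -6.28) when its wheel trails straight behind its pivot, positive counter-clockwise from above; starts at 0.8 to 2.5. Pivot 48 mm ahead and 29 mm left of the caddy's origin, wheel axle 12 mm off the pivot: it swings to trail by itself in about 50 mm of forward rolling.
- castor_right (a joint): Swivel of the front right castor (rad), as the left one; pivot 29 mm right of the caddy's centre line; starts at -2.5 to -0.8.
- bay: Docking bay fixed to the bench. Origin on the bench, on its centre line, where the straight part of its two guide rails begins; x points into the bay, y left. Grey base plate 5 mm high, 175 mm long, 188 mm wide; between the rails the bench is bare up to x = 113 mm. The caddy's origin lies between x = -5 and 35 mm when it is home.
- buffer (a joint): Travel of the catch's rubber-tipped buffer (m): 0 free, 0.0066 with the caddy home, hard stop at 0.009. Buffer (1 to 2.4 N) and two white sprung rollers sit on a dark carriage clamped in a slot at the bay's far end, anywhere within 40 mm: feel for it. Forcing the strike's head through the rollers takes about 6 N over 8 mm, then it meets the buffer and is drawn in the last 7 mm.
- oil_bottle: White oil bottle with red spout, 45 mm across, 135 mm high, standing loose in the front of the tray; origin under its middle, z up.
- calculator: Bystander: desk calculator, 125 x 75 x 15 mm, on the bench; origin under its middle, x along its length.
- rear_axle (a point): Middle between the caddy's two rear wheels, 50 mm behind its origin, 12.5 mm up. These wheels (42 mm left and right of it) are fixed and cannot swivel: the caddy steers about this axle, and dragged sideways they scrub. Axes as the caddy's.
- strike_head (a point): Centre of the round 12 mm head of the steel strike that sticks out of the caddy's front on a 5 mm neck, on its centre line, 101 mm ahead of the caddy's origin and 42 mm up. Axes as the caddy's.
- bay_mouth (a point): Middle of the bay's mouth, 40 mm above its origin. Two aluminium guide rails, 30 to 50 mm above the bench, take the caddy's bumpers between them: straight from here 110 mm into the bay with inner faces 119 mm apart, and flared outward 0.45 rad for 36 mm in front. Axes as the bay's.
There are look-alikes about, which are no part of the job. Leave any purple look-alike of the oil_bottle alone.

How it is judged:
By the outcome, as a careful person would: the job done as asked, in the order asked, and still so for the second after the job is handed in, with the robot touching nothing.
It also fails if it takes over 48 s, if anything falls off the work surface, if the arm or the gripper's body presses on something with over 40 N, if the wrist force passes 120 N, or if a joint passes its speed limit or range.

## Working session

There is one attempt and no reset: what is moved stays moved. The work goes in short steps, Python scripts to look and compute and a tool call to move; the robot and the scene stay as the last step left them, time stands still between calls to the robot, and variables do not carry over. Pictures are saved under pics/ and viewed, about 8 in all and at most 12, crops included, and the job is handed in when it is done.

Besides the shell and the picture viewer there is one more tool, called by a JSON object that holds its "name" and its "arguments", one argument or row to a line. play_rows: Moves the arm, as the interface text tells. Its arguments: {"type":"object","properties":{"motion":{"type":"array"}},"required":["motion"]}

```bash
mkdir -p pics; ls
cat > h.py <<'E'
import numpy as np, cv2
from plant import robot, imaging
def snap(c,name=None):
    im=imaging.snapshot(c)
    if name: cv2.imwrite(f'pics/{name}.png',im[:,:,::-1])
    return im
def proj(c,P):
    p=imaging.camera_params(c);P=np.atleast_2d(P).astype(float);E=np.array(p['extrinsics'])
    q=P@E[:3,:3].T+E[:3,3]; q=q*[1,-1,-1]; u=q@np.array(p['mtx']).T
    return u[:,:2]/u[:,2:]
def back(c,uv,z):
    p=imaging.camera_params(c);E=np.array(p['extrinsics']);uv=np.atleast_2d(uv).astype(float);R=E[:3,:3]
    o=-R.T@E[:3,3]; d=np.c_[uv,np.ones(len(uv))]@np.linalg.inv(np.array(p['mtx'])).T*[1,-1,-1]@R
    return o+d*((z-o[2])/d[:,2])[:,None]
E
python3 - <<'E'
from h import *
a=snap('scene','s0');b=snap('top','t0')
cv2.imwrite('pics/st0.png',cv2.resize(np.vstack([a,b])[:,:,::-1],None,fx=.78,fy=.78))
for c in('scene','top'):
    p=imaging.camera_params(c);print(c,{k:(np.round(v,2).tolist() if hasattr(v,'__len__') and not isinstance(v,str) else v) for k,v in p.items()})
    for n in['caddy','push_bar','bay','strike_head','oil_bottle','calculator','buffer','castor_left']:
        try: print(c,n,[(np.round(d['xyz'],0).tolist(),round(d['confidence'],2)) for d in imaging.recognise(c,n)])
        except Exception as e: print(n,e)
print(robot.read_state())
E
```

```text
pics
scene {'mtx': [[427.31, 0.0, 259.11], [0.0, 427.31, 185.38], [0.0, 0.0, 1.0]], 'extrinsics': [[0.62, -0.79, -0.02, -423.32], [0.55, 0.41, 0.72, -356.05], [-0.56, -0.46, 0.69, -689.05], [0.0, 0.0, 0.0, 1.0]]}
scene caddy [([461.0, 40.0, 53.0], 0.95)]
scene push_bar [([463.0, 43.0, 53.0], 0.56)]
scene bay [([452.0, -323.0, 1.0], 0.78)]
scene strike_head [([464.0, 47.0, 51.0], 0.89)]
scene oil_bottle [([474.0, -24.0, 103.0], 0.94), ([609.0, -9.0, 62.0], 0.82)]
scene calculator [([739.0, 34.0, 13.0], 0.77)]
scene buffer [([482.0, -334.0, 44.0], 0.52)]
scene castor_left []
top {'mtx': [[432.44, 0.0, 256.96], [0.0, 432.44, 193.18], [0.0, 0.0, 1.0]], 'extrinsics': [[0.07, -1.0, 0.0, -133.19], [0.98, 0.07, 0.2, -581.26], [-0.2, -0.01, 0.98, -957.83], [0.0, 0.0, 0.0, 1.0]]}
top caddy [([481.0, 46.0, 47.0], 0.65)]
top push_bar []
top bay [([475.0, -321.0, 5.0], 0.56)]
top strike_head [([483.0, 43.0, 44.0], 0.71)]
top oil_bottle [([606.0, 1.0, 74.0], 0.94), ([487.0, -19.0, 114.0], 0.86)]
top calculator [([738.0, 48.0, 9.0], 0.7)]
top buffer []
top castor_left []
{'clock': 0.9, 'joint_positions': array([ 1.20263103e+00,  2.76363451e-01, -2.63741855e-02,  1.26801205e+00,
       -4.46741091e-06,  1.46739261e+00]), 'joint_velocities': array([ 0.00038126, -0.00027012,  0.00051337,  0.0009685 , -0.00033824,
       -0.00134702]), 'tau': array([-5.66414474e-04, -4.45477688e+01,  2.95568508e+01,  6.05313708e-04,
       -6.35370907e-05,  1.33826582e-06]), 'eef_pos': array([163.56437055, 603.22310544, 250.34820066]), 'tcp_rot': array([7.61969379e-06, 1.31994475e-01, 9.91250452e-01, 2.21533906e-05]), 'contact_force': array([-0.89641805, -0.55506358,  0.41599845]), 'torque': array([ 0.00638939, -0.01428679,  0.0140533 ]), 'width': 1.0006977757966533}
```

View pics/st0.png

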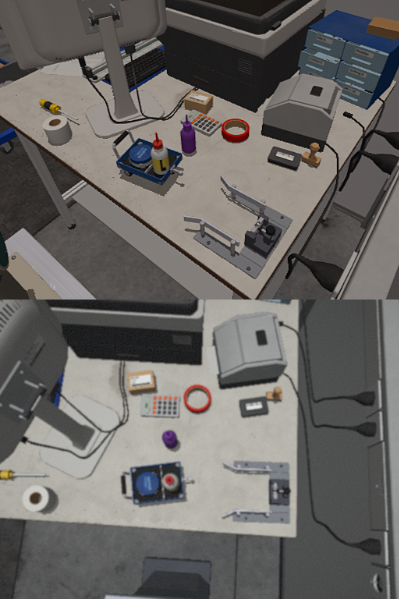

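Run:
```python
from h import *
b=cv2.imread('pics/t0.png');a=cv2.imread('pics/s0.png')
A=cv2.resize(b[195:275,145:245],None,fx=4,fy=4,interpolation=cv2.INTER_CUBIC)
B=cv2.resize(b[195:275,280:380],None,fx=4,fy=4,interpolation=cv2.INTER_CUBIC)
C=cv2.resize(a[160:250,140:260],None,fx=3.333,fy=3.333,interpolation=cv2.INTER_CUBIC)[:280,:400]
D=cv2.resize(a[222:357,230:380],None,fx=2.6667,fy=2.6667,interpolation=cv2.INTER_CUBIC)[:280,:400]
cv2.imwrite('pics/c1.png',np.vstack([np.hstack([A,B]),np.hstack([C,D])])[:600])
```

```text
(no output)
```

View pics/c1.png

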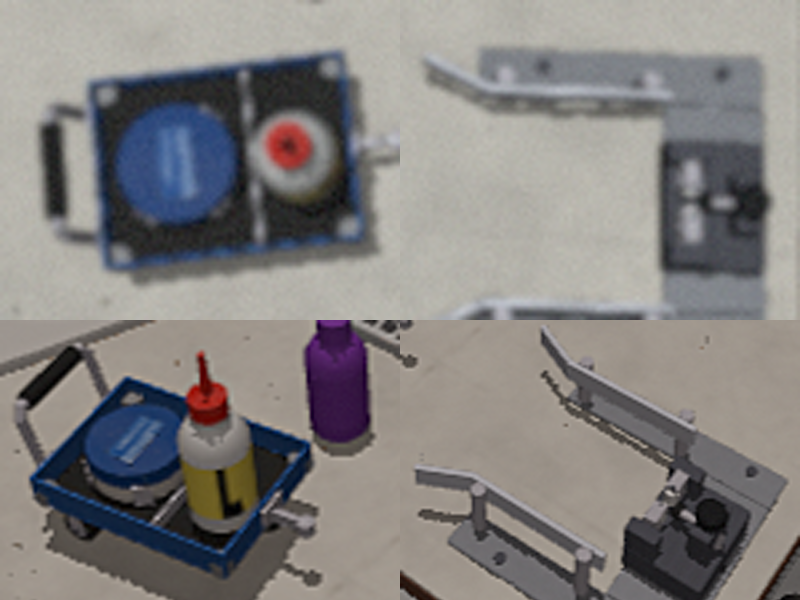

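```bash
cat >> h.py <<'E'
def w2(p,pts):
    c,s=np.cos(p[2]),np.sin(p[2]);pts=np.array(pts,float);return np.c_[p[0]+c*pts[:,0]-s*pts[:,1],p[1]+s*pts[:,0]+c*pts[:,1],pts[:,2]]
RAIL=[[(-32.4,s*75.2,50),(0,s*59.5,50),(110,s*59.5,50),(110,s*59.5,30),(0,s*59.5,30),(-32.4,s*75.2,30)] for s in(1,-1)]
TRAY=[(-75,55,58),(75,55,58),(75,-55,58),(-75,-55,58)]
BAR=[(-90,27,95),(-90,-27,95)]
def draw(im,c,p,L,col,org,f,closed=True):
    q=(proj(c,w2(p,L))-org+0.5)*f-.5
    cv2.polylines(im,[np.round(q*16).astype(int)],closed,col,1,cv2.LINE_AA,4)
E
cat > fit.py <<'E'
from h import *
from scipy.optimize import least_squares as LS
def T(p,o):return (np.array(p,float)+.5)/4-.5+o
tr=T([(342,55),(363,238),(108,268),(90,82)],[145,195]) # img: FL, FR, RR, RL
trs=(np.array([(310,125),(228,248),(35,163),(125,60)],float)+.5)/3.333-.5+[140,160]
Lc=[(75,55,58),(75,-55,58),(-75,-55,58),(-75,55,58)]
f=lambda p:np.r_[proj('top',w2(p,Lc))-tr,proj('scene',w2(p,Lc))-trs].ravel()
pc=LS(f,[481,46,-1.57],x_scale=[10,10,.1]);print('caddy',pc.x,np.round(pc.fun.reshape(-1,2),1).tolist())
S=lambda p:(np.array(p,float)-[400,320]+.5)/2.6667-.5+[230,222]
rs=S([(543,328),(592,385),(693,432)]); Ls=RAIL[0][:3]
rt=T([(490-400,91),(670-400,93),(425-400,58)],[280,195]); Lt=[RAIL[0][1],RAIL[0][2],RAIL[0][0]]
g=lambda p:np.r_[proj('top',w2(p,Lt))-rt,proj('scene',w2(p,Ls))-rs].ravel()
pb=LS(g,[465,-250,-1.57],x_scale=[10,10,.1]);print('bay',pb.x,np.round(pb.fun.reshape(-1,2),1).tolist())
b=cv2.imread('pics/t0.png');a=cv2.imread('pics/s0.png')
def crop(im,o,w,h,F):return cv2.resize(im[o[1]:o[1]+h,o[0]:o[0]+w],None,fx=F,fy=F,interpolation=cv2.INTER_CUBIC)
V=[]
for im,c,o1,o2 in((b,'top',(145,195),(280,195)),(a,'scene',(140,160),(235,220))):
    A=crop(im,o1,100,100,4 if 0 else 3);B=crop(im,o2,133,100,3)
    draw(A,c,pc.x,TRAY,(0,255,0),o1,3);draw(A,c,pc.x,BAR,(0,0,255),o1,3,False)
    for R in RAIL: draw(B,c,pb.x,R,(0,255,0),o2,3)
    V.append(np.hstack([A,B]))
cv2.imwrite('pics/c2.png',np.vstack(V))
E
python3 fit.py
```

```text
caddy [482.16798311  25.73096237  -1.3798325 ] [[1.4, -0.6], [1.6, 0.7], [-0.1, 1.5], [0.4, 0.5], [1.1, -0.4], [-1.0, -2.8], [-2.0, -0.8], [0.4, -0.9]]
bay [ 480.25027039 -207.42407337   -1.53774597] [[0.7, 0.1], [2.6, 1.1], [3.2, 1.3], [1.5, 1.4], [-7.9, -8.1], [2.9, 0.2]]
```

View pics/c2.png

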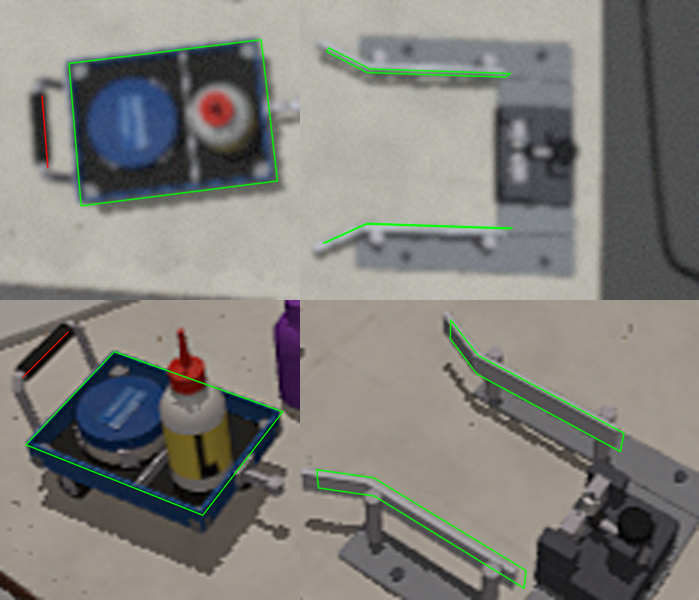

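```bash
cat > edge.py <<'E'
from h import *
from scipy.optimize import least_squares as LS
def refine(g,c,A,B,r=3.0,n=25,pol=0):
    """image points of strongest gradient near the projected segment A-B"""
    a,b=proj(c,[A,B]);d=(b-a)/np.linalg.norm(b-a);nn=np.array([-d[1],d[0]]);t=np.arange(-r,r+.01,.25);out=[]
    for s in np.linspace(.06,.94,n):
        q=(a+(b-a)*s)+t[:,None]*nn
        v=cv2.remap(g,q[None,:,0].astype('f4'),q[None,:,1].astype('f4'),cv2.INTER_CUBIC)[0]
        k=np.gradient(v); k=np.abs(k) if pol==0 else k*pol
        i=k[1:-1].argmax()+1; out.append((q[i],nn))
    return out
def fitpose(imgs,segs,p0,free=None,it=4,r=4.0):
    p=np.array(p0,float)
    G={c:cv2.GaussianBlur(cv2.cvtColor(im,cv2.COLOR_RGB2GRAY).astype('f4'),(0,0),.8) for c,im in imgs.items()}
    for k in range(it):
        obs=[]
        for c in imgs:
            for (A,B) in segs[c]:
                W=w2(p,[A,B]); obs.append((c,A,B,refine(G[c],c,W[0],W[1],max(r-k,1.5))))
        def f(p):
            o=[]
            for c,A,B,ob in obs:
                W=proj(c,w2(p,[A,B]));P=W[0]+(W[1]-W[0])*np.linspace(.06,.94,len(ob))[:,None]
                o+=[((P[i]-q)@n) for i,(q,n) in enumerate(ob)]
            return np.array(o)
        S=LS(f,p,loss='soft_l1',f_scale=.4,x_scale=[10,10,.1]);p=S.x
    return p,np.median(np.abs(S.fun))
E
python3 - <<'E'
from edge import *
b=cv2.imread('pics/t0.png')[:,:,::-1].copy();a=cv2.imread('pics/s0.png')[:,:,::-1].copy()
tr=[(TRAY[i],TRAY[(i+1)%4]) for i in range(4)]
trs=[tr[2],tr[1]] # right, front
for nm,im,sg in(('top',{'top':b},{'top':tr}),('both',{'top':b,'scene':a},{'top':tr,'scene':tr[2:]})):
    print('caddy',nm,fitpose(im,sg,[482,28,-1.38]))
# bay: plate outer side edges z=5, y=+-94 (x 30..150), rails inner top edges
pl=[((10,s*94,5),(160,s*94,5)) for s in(1,-1)]
for p0 in([478,-204,-1.51],[476,-204,-1.50]):
    print('bay plate top',fitpose({'top':b},{'top':pl},p0))
# plate ends in the top picture: far end edge
p,_=fitpose({'top':b},{'top':pl},[478,-204,-1.51])
g=cv2.cvtColor(b,cv2.COLOR_RGB2GRAY).astype('f4')
for y in(80,88,-80,-88):
    xs=np.arange(-60,200,1.);q=proj('top',w2(p,np.c_[xs,np.full(len(xs),y),np.full(len(xs),5)])).astype('f4')
    v=cv2.remap(g,q[None,:,0],q[None,:,1],cv2.INTER_LINEAR)[0];k=np.gradient(cv2.GaussianBlur(v[None],(0,0),2)[0]);i=np.argsort(k);print(y,'enter',xs[i[:4]],'leave',xs[i[-4:]])
print('p',p)
print('monitor lower right edge @z180', back('top',[(90,40),(45,120),(5,190)],200).round(), back('top',[(90,40),(45,120)],300).round())
print('bar mid top', back('top',[((53+.5)/4-.5+145,(171+.5)/4-.5+195)],100), 'clock',robot.read_state()['clock'])
E
```

```text
caddy top (array([482.88846597,  26.65171363,  -1.38690386]), np.float64(0.37400561510352276))
caddy both (array([483.97722843,  26.88429292,  -1.37743837]), np.float64(0.48751751713144276))
bay plate top (array([5.05075935e+06, 4.78431832e+07, 8.56534871e+03]), np.float64(1.0992966810617044e-06))
bay plate top (array([-1.62398683e+07,  3.46670365e+08,  1.09875053e+04]), np.float64(8.578593287993872e-05))
80 enter [-60. -59. -58. -57.] leave [196. 197. 198. 199.]
88 enter [-60. -59. -58. -57.] leave [196. 197. 198. 199.]
-80 enter [-60. -59. -58. -57.] leave [196. 197. 198. 199.]
-88 enter [-60. -59. -58. -57.] leave [196. 197. 198. 199.]
p [5.05075935e+06 4.78431832e+07 8.56534871e+03]
monitor lower right edge @z180 [[875. 288. 200.]
 [686. 356. 200.]
 [533. 412. 200.]] [[818. 242. 300.]
 [651. 302. 300.]]Traceback (most recent call last):
  File "<stdin>", line 19, in <module>
  File "h.py", line 12, in back
    p=imaging.camera_params(c);E=np.array(p['extrinsics']);uv=np.atleast_2d(uv).astype(float);R=E[:3,:3]
ValueError: time passes only in moves, steps and waits
```

```bash
sed -i 's/^import numpy as np, cv2/import numpy as np, cv2, functools/; s/^from plant.*/&\n@functools.lru_cache(None)\ndef cam(c): return imaging.camera_params(c)/; s/p=imaging.camera_params(c)/p=cam(c)/' h.py
sed -i 's/        S=LS(f,p,/        h=lambda q:np.r_[f(q),(np.array(q)-p0)@np.diag([.02,.02,.1])*(.1)]\n        S=LS(h,p,/' edge.py
python3 - <<'E'
from edge import *
b=cv2.imread('pics/t0.png')[:,:,::-1].copy();a=cv2.imread('pics/s0.png')[:,:,::-1].copy()
pl=[((10,s*94,5),(160,s*94,5)) for s in(1,-1)]
# rail ends c2 picks top & scene give along-axis
p,m=fitpose({'top':b},{'top':pl},[478,-203,-1.505]);print('bay plate top',p,m)
g=cv2.cvtColor(b,cv2.COLOR_RGB2GRAY).astype('f4')
for y in(75,85,-75,-85):
    xs=np.arange(-60,200,1.);q=proj('top',w2(p,np.c_[xs,np.full(len(xs),y),np.full(len(xs),5)])).astype('f4')
    v=cv2.remap(g,q[None,:,0],q[None,:,1],cv2.INTER_LINEAR)[0];k=np.gradient(cv2.GaussianBlur(v[None],(0,0),2)[0]);print(y,'enter',xs[k.argmin()],'leave',xs[k.argmax()])
P=lambda q:(np.array(q,float)-[300,0]+.5)/3-.5+[280,195]
w=back('top',P([(320,46),(365,70),(507,74),(320,250),(365,227),(495,234)]),50)
c,s=np.cos(p[2]),np.sin(p[2]);d=w[:,:2]-p[:2];print((d@np.array([[c,-s],[s,c]])).round(1).tolist())
P=lambda q:(np.array(q,float)-[300,300]+.5)/3-.5+[235,220]
w=back('scene',P([(447,316),(476,354),(619,432),(375,480),(521,571)]),50);d=w[:,:2]-p[:2];print((d@np.array([[c,-s],[s,c]])).round(1).tolist())
print('bar mid top', back('top',[((53+.5)/4-.5+145,(171+.5)/4-.5+195)],100), 'clock',robot.read_state()['clock'])
E
```

```text
bay plate top [ 479.66168115 -202.94500304   -1.53684056] 0.24326613370363903
75 enter -32.0 leave 102.0
85 enter 0.0 leave 176.0
-75 enter 194.0 leave 174.0
-85 enter 193.0 leave 174.0
[[-34.4, 76.4], [1.1, 58.6], [112.1, 59.0], [-31.5, -80.6], [2.5, -62.3], [101.7, -64.4]]
[[-31.4, 76.9], [3.3, 60.0], [112.1, 58.7], [6.6, -59.9], [112.6, -61.2]]
bar mid top [[466.58515208 116.70973622 100.        ]] clock 0.9
```

{"name": "play_rows", "arguments": {
  "motion": [
    [0,[35,-38,0],0],
    [0,[15,-41,0],5],
    [0,[15,-41,0],5],
    [0,[15,-41,0],5],
    [0,[15,-41,0],5]
  ]
}}

```text
clock: 1.32
eef_pos: [249.5, 417.1, 249.9]
tcp_rot: [0.0, -0.055, 0.998, 0.003]
contact_force: [0.8, 0.0, 0.6]
width: 0.999
```

{"name": "play_rows", "arguments": {
  "motion": [
    [0,[15,-38,0],4.5],
    [0,[18,-37,0],0],
    [0,[22,-35,0],0],
    [0,[25,-33,0],0],
    [0,[28,-30,0],0]
  ]
}}

```text
clock: 1.73
eef_pos: [354.1, 238.7, 250.8]
tcp_rot: [0.001, -0.101, 0.995, 0.004]
contact_force: [-0.3, 1.1, 1.4]
width: 0.997
```

{"name": "play_rows", "arguments": {
  "motion": [
    [0,[27,-30,-10],0],
    [0,[27,-30,-10],0],
    [0,[25,-30,-20],0],
    [0,[20,-25,-20],0],
    [0,[0,0,0],0]
  ]
}}

```text
clock: 2.15
eef_pos: [459.5, 117.8, 195.7]
tcp_rot: [0.009, -0.097, 0.995, 0.004]
contact_force: [-0.5, 0.3, -0.9]
width: 1.0
```

{"name": "play_rows", "arguments": {
  "motion": [
    [0,[7,-1.5,-33],0],
    [0,[0,0,-33],0],
    [0,[0,0,-20],0],
    [0,[0,0,-8],0],
    [0,[0,0,0],0]
  ]
}}

```text
clock: 2.57
eef_pos: [470.4, 113.8, 100.9]
tcp_rot: [0.012, -0.093, 0.996, 0.004]
contact_force: [-0.2, -0.3, 1.1]
width: 0.999
```

Run:
```python
from h import *
s=robot.read_state();print(s['clock'],s['eef_pos'],s['tcp_rot'],s['contact_force'],s['joint_positions'])
b=snap('top','t1');a=snap('scene','s1')
A=cv2.resize(b[185:285,135:245],None,fx=3.6,fy=3.6,interpolation=cv2.INTER_CUBIC);B=cv2.resize(a[130:240,120:240],None,fx=3.3,fy=3.3,interpolation=cv2.INTER_CUBIC)[:360]
cv2.imwrite('pics/c3.png',np.hstack([A,B]))
```

```text
2.5667 [470.39889866 113.82391489 100.90232012] [ 0.01220893 -0.09336113  0.99554771  0.00440459] [-0.20390813 -0.25388333  1.13277957] [ 0.09881387  0.14629584 -0.53346838  0.86656653  0.0086788  -0.08809034]
```

View pics/c3.png

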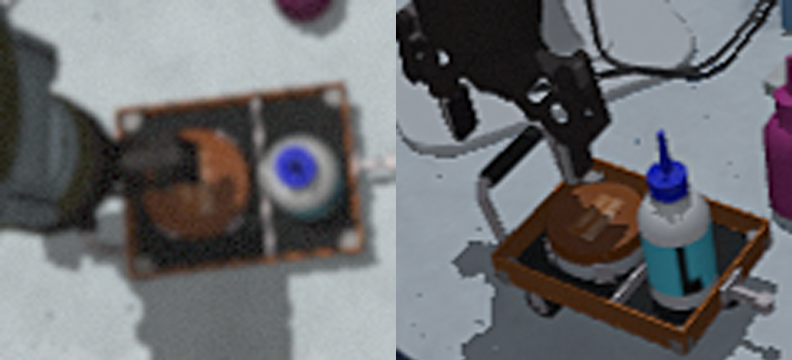

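{"name": "play_rows", "arguments": {
  "motion": [
    [0,[-4,2,-6],0.8],
    [0,[0,0,0],0],
    [120,[0,0,0],0],
    [200,[0,0,0],0],
    [255,[0,0,0],0]
  ]
}}

```text
clock: 3.08
eef_pos: [471.7, 118.0, 102.4]
tcp_rot: [0.019, -0.102, 0.995, 0.005]
contact_force: [-0.3, -0.8, -0.6]
width: 0.602
```

{"name": "play_rows", "arguments": {
  "motion": [
    [255,[0,0,0],0],
    [255,[0,0,0],0],
    [255,[0,0,0],0],
    [255,[0,0,0],0]
  ]
}}

```text
clock: 3.42
eef_pos: [472.5, 118.3, 103.9]
tcp_rot: [0.021, -0.102, 0.995, 0.005]
contact_force: [-1.3, -0.4, 1.2]
width: 0.135
```

```bash
cat > look.py <<'E'
import sys
from edge import *
def look(name):
    a=snap('scene',name+'s');b=snap('top',name+'t');return a,b
def caddy(p0,im,c='top',segs=None):
    tr=[(TRAY[i],TRAY[(i+1)%4]) for i in range(4)]
    return fitpose({c:im},{c:segs or tr[:3]},p0,r=3)
def tool():
    s=robot.read_state();n=s['tcp_rot'];jaw=2*np.arctan2(n[2],n[1])-np.pi/2
    print('t',round(s['clock'],2),'tcp',s['eef_pos'].round(1),'jaw-pi',round(jaw-np.pi,4),'F',s['contact_force'].round(1),'M',s['torque'].round(2),'w',round(s['width'],3),'q',s['tcp_rot'].round(3));return s,jaw-np.pi
E
python3 - <<'E'
from look import *
s,j=tool();x=s['eef_pos']
p0=[x[0]+90*np.cos(j),x[1]+90*np.sin(j),j]
a,b=look('g1');print(p0,caddy(p0,b))
E
```

```text
t 3.42 tcp [472.5 118.3 103.9] jaw-pi -1.3657 F [-1.3 -0.4  1.2] M [-0.11  0.25 -0.  ] w 0.135 q [ 0.021 -0.102  0.995  0.005]
[np.float64(490.8756627826904), np.float64(30.175676704520328), np.float64(-1.3656519734737276)] (array([484.95444247,  22.50854359,  -1.36938872]), np.float64(0.4683716311595194))
```

{"name": "play_rows", "arguments": {
  "motion": [
    [170,[0,0,0],0],
    [170,[0,0,0],0],
    [170,[-4,0,-5],0],
    [170,[-2,0,-4],0],
    [170,[0,0,0],0]
  ]
}}

```text
clock: 3.93
eef_pos: [466.5, 118.3, 93.8]
tcp_rot: [0.021, -0.102, 0.995, 0.005]
contact_force: [0.2, -0.5, 0.5]
width: 0.33
```

Run:
```python
from look import *
s,j=tool();print(s['joint_positions'].round(3),s['joint_velocities'].round(3))
```

```text
t 3.93 tcp [466.5 118.3  93.8] jaw-pi -1.3655 F [ 0.2 -0.5  0.5] M [-0.06  0.04 -0.03] w 0.33 q [ 0.021 -0.102  0.995  0.005]
[ 0.108  0.14  -0.56   0.829  0.01  -0.097] [ 0.    -0.001 -0.006  0.003  0.001 -0.001]
```

{"name": "play_rows", "arguments": {
  "motion": [
    [170,[0,0,0],0]
  ]
}}

```text
clock: 4.02
eef_pos: [465.9, 118.3, 93.3]
tcp_rot: [0.021, -0.102, 0.995, 0.005]
contact_force: [0.0, 0.1, -0.5]
width: 0.331
```

{"name": "play_rows", "arguments": {
  "motion": [
    [255,[0,0,1],0],
    [255,[0,0,0],0],
    [255,[0,0,0],0],
    [255,[0,0,0],0]
  ]
}}

```text
clock: 4.35
eef_pos: [465.2, 118.2, 94.1]
tcp_rot: [0.02, -0.102, 0.995, 0.005]
contact_force: [-0.0, -0.9, -0.6]
width: 0.141
```

Run:
```python
from look import *
s,j=tool();x=s['eef_pos']
p0=[x[0]+90*np.cos(j),x[1]+90*np.sin(j),j]
a,b=look('g2');print(p0,caddy(p0,b),caddy(p0,b,segs=[(TRAY[0],TRAY[1]),(TRAY[1],TRAY[2]),(TRAY[2],TRAY[3]),(TRAY[3],TRAY[0])]))
A=cv2.resize(b[185:285,135:245,::-1],None,fx=3.6,fy=3.6,interpolation=cv2.INTER_CUBIC);B=cv2.resize(a[130:240,120:240,::-1],None,fx=3.3,fy=3.3,interpolation=cv2.INTER_CUBIC)[:360]
cv2.imwrite('pics/c4.png',np.hstack([A,B]))
```

```text
t 4.35 tcp [465.2 118.2  94.1] jaw-pi -1.3658 F [-0.  -0.9 -0.6] M [-0.06  0.1  -0.04] w 0.141 q [ 0.02  -0.102  0.995  0.005]
[np.float64(483.50808716337326), np.float64(30.044587128326754), np.float64(-1.3658499865247875)] (array([485.60457639,  21.20786917,  -1.36281897]), np.float64(0.3011584483000215)) (array([484.23488635,  27.31857392,  -1.36661946]), np.float64(0.49251675350814617))
```

View pics/c4.png

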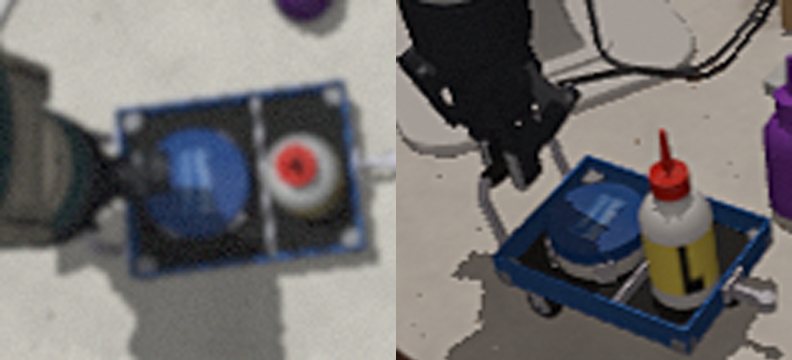

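```bash
cat > plan.py <<'E'
from look import *
B=np.array([479.,-201.5,-1.537])
def plan(steps,s1=-135,B=B):
    s,j=tool();X=s['eef_pos'][:2];h=np.array([np.cos(j),np.sin(j)])
    d=np.array([np.cos(B[2]),np.sin(B[2])]);n=np.array([-d[1],d[0]])
    r=X+40*h-B[:2];s0,e0=r@d,r@n;m=np.tan(j-B[2]);print('rear s %.1f e %.2f hdg %.4f origin_s %.1f'%(s0,e0,j-B[2],s0+50))
    L=max(s1-s0,60);a=-(m*L+2*-0+2*e0)/L**3*-1;  # cubic e=e0+m u+b u2+c u3, e(L)=e'(L)=0
    b=-(3*e0+2*m*L)/L**2;c=(2*e0+m*L)/L**3
    P=X;J=j;u=0;rows=[]
    for k in steps:
        u+=k
        e,ep=(e0+m*u+b*u*u+c*u**3,m+2*b*u+3*c*u*u) if u<L else (0,0)
        jj=B[2]+np.arctan(ep);q=B[:2]+d*(s0+u)+n*e-40*np.array([np.cos(jj),np.sin(jj)])
        rows.append([255,[*(q-P).round(1).tolist(),0],round(float(np.degrees(jj-J)),2)]);P,J=q,jj
    print(rows[:5]);print(rows[5:])
E
python3 -c "
from plan import *
plan([2,4,5,6,6,6,6,6,6,4])"
```

```text
t 4.45 tcp [465.2 118.2  94.1] jaw-pi -1.3658 F [-0.6 -0.3  0.8] M [ 0.03  0.11 -0.05] w 0.136 q [ 0.02  -0.102  0.995  0.005]
rear s -280.6 e 3.82 hdg 0.1712 origin_s -230.6
[[255, [0.8, -1.9, 0], -0.64], [255, [1.6, -3.8, 0], -1.25], [255, [1.8, -4.8, 0], -1.49], [255, [2.0, -5.8, 0], -1.68], [255, [1.7, -5.9, 0], -1.56]]
[[255, [1.5, -5.9, 0], -1.43], [255, [1.2, -5.9, 0], -1.3], [255, [1.0, -6.0, 0], -1.17], [255, [0.8, -6.0, 0], -1.04], [255, [0.4, -4.0, 0], -0.62]]
```

{"name": "play_rows", "arguments": {
  "motion": [
    [255,[0.8,-2,0],-0.6],
    [255,[1.6,-4,0],-1.3],
    [255,[1.8,-5,0],-1.5],
    [255,[2,-6,0],-1.7],
    [255,[1.7,-6,0],-1.6]
  ]
}}

```text
clock: 4.87
eef_pos: [473.6, 95.3, 94.2]
tcp_rot: [0.02, -0.04, 0.999, 0.005]
contact_force: [-0.5, 1.2, -0.0]
width: 0.138
```

```bash
python3 -c "
from plan import *
plan([6,6,6,6,6,6,6,6,6,4])"
```

```text
t 4.87 tcp [473.6  95.3  94.2] jaw-pi -1.4899 F [-0.5  1.2 -0. ] M [0.26 0.16 0.01] w 0.138 q [ 0.02  -0.04   0.999  0.005]
rear s -256.9 e 6.49 hdg 0.0471 origin_s -206.9
[[255, [1.4, -5.9, 0], -1.37], [255, [1.1, -6.0, 0], -1.24], [255, [0.9, -6.0, 0], -1.11], [255, [0.7, -6.0, 0], -0.98], [255, [0.5, -6.0, 0], -0.85]]
[[255, [0.4, -6.0, 0], -0.73], [255, [0.2, -6.0, 0], -0.6], [255, [0.1, -6.0, 0], -0.47], [255, [-0.1, -6.0, 0], -0.34], [255, [-0.1, -4.0, 0], -0.16]]
```

Tracking well.

{"name": "play_rows", "arguments": {
  "motion": [
    [255,[1.4,-6,0],-1.4],
    [255,[1.1,-6,0],-1.2],
    [255,[0.9,-6,0],-1.1],
    [255,[0.7,-6,0],-1],
    [255,[0.5,-6,0],-0.8]
  ]
}}

```text
clock: 5.28
eef_pos: [479.1, 61.4, 94.2]
tcp_rot: [0.021, 0.014, 1.0, 0.005]
contact_force: [-0.3, 1.1, 0.8]
width: 0.144
```

{"name": "play_rows", "arguments": {
  "motion": [
    [255,[0.4,-6,0],-0.7],
    [255,[0.2,-6,0],-0.6],
    [255,[0.1,-6,0],-0.5],
    [255,[-0.1,-6,0],-0.3],
    [255,[0,-2,0],0]
  ]
}}

```text
clock: 5.7
eef_pos: [479.5, 31.3, 94.2]
tcp_rot: [0.02, 0.036, 0.999, 0.004]
contact_force: [-0.6, 0.6, 1.1]
width: 0.141
```

```bash
python3 -c "
from plan import *
plan([6,6,6,6,6,6,6,6,6,4])
s,j=tool();x=s['eef_pos']
p0=[x[0]+90*np.cos(j),x[1]+90*np.sin(j),j]
a,b=look('g3');print(p0)
tr=[(TRAY[i],TRAY[(i+1)%4]) for i in range(4)]
for sg in (tr,tr[:3],[tr[0],tr[2]]): print(caddy(p0,b,segs=sg))
pl=[((10,q*94,5),(160,q*94,5)) for q in(1,-1)]
print('bay',fitpose({'top':b},{'top':pl},[479.7,-204,-1.537],r=3))
A=cv2.resize(b[185:285,190:380,::-1],None,fx=4,fy=4,interpolation=cv2.INTER_CUBIC)
cv2.imwrite('pics/c5.png',A)
"
```

```text
t 5.7 tcp [479.5  31.3  94.2] jaw-pi -1.6428 F [-0.6  0.6  1.1] M [ 0.17  0.18 -0.05] w 0.141 q [0.02  0.036 0.999 0.004]
rear s -192.9 e 4.10 hdg -0.1058 origin_s -142.9
[[255, [-0.5, -6.0, 0], 0.13], [255, [-0.6, -6.0, 0], 0.24], [255, [-0.6, -6.0, 0], 0.34], [255, [-0.6, -6.0, 0], 0.45], [255, [-0.7, -6.0, 0], 0.55]]
[[255, [-0.7, -6.0, 0], 0.66], [255, [-0.7, -6.0, 0], 0.76], [255, [-0.7, -6.0, 0], 0.87], [255, [-0.6, -6.0, 0], 0.97], [255, [-0.4, -4.0, 0], 0.71]]
t 5.7 tcp [479.5  31.3  94.2] jaw-pi -1.6428 F [-0.6  0.6  1.1] M [ 0.17  0.18 -0.05] w 0.141 q [0.02  0.036 0.999 0.004]
[np.float64(472.9847697489627), np.float64(-58.47197615492354), np.float64(-1.6427984140944365)]
(array([473.06509991, -62.94448001,  -1.65854658]), np.float64(0.5805474402858131))
(array([473.05239977, -65.431605  ,  -1.65053173]), np.float64(0.4849360906138327))
(array([473.3575992 , -58.41594909,  -1.65582515]), np.float64(0.5315405045653414))
bay (array([ 479.51846922, -204.00598864,   -1.53525538]), np.float64(0.23807056320395167))
```

View pics/c5.png

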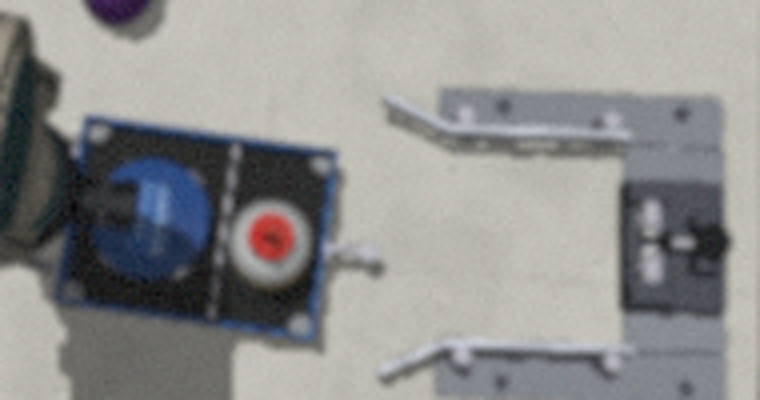

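```bash
sed -i 's/L=max(s1-s0,60);.*/L=s1-s0 if s1<s0 and steps[0]<0 else max(s1-s0,60)/; s/if u<L else (0,0)/if abs(u)<abs(L) else (0,0)/' plan.py
python3 -c "
from plan import *
plan([-2,-4,-6,-6,-6,-6,-6,-6,-6,-6],s1=-288)"
```

```text
t 5.8 tcp [479.5  31.4  94.1] jaw-pi -1.6426 F [-0.6 -0.9  0.2] M [-0.18  0.13 -0.02] w 0.14 q [0.02  0.036 0.999 0.003]
rear s -193.0 e 4.11 hdg -0.1056 origin_s -143.0
[[255, [-0.4, 2.0, 0], 0.8], [255, [-0.9, 4.1, 0], 1.52], [255, [-1.4, 6.0, 0], 2.07], [255, [-1.4, 6.0, 0], 1.81], [255, [-1.4, 5.9, 0], 1.55]]
[[255, [-1.3, 5.9, 0], 1.28], [255, [-1.3, 5.9, 0], 1.02], [255, [-1.2, 5.9, 0], 0.75], [255, [-1.1, 5.9, 0], 0.49], [255, [-0.9, 6.0, 0], 0.23]]
```

{"name": "play_rows", "arguments": {
  "motion": [
    [255,[-0.4,2,0],0.8],
    [255,[-0.9,4,0],1.5],
    [255,[-1.4,6,0],2.1],
    [255,[-1.4,6,0],1.8],
    [255,[-1.4,6,0],1.6]
  ]
}}

```text
clock: 6.22
eef_pos: [473.8, 55.3, 94.0]
tcp_rot: [0.02, -0.037, 0.999, 0.003]
contact_force: [0.3, -0.8, -0.4]
width: 0.145
```

{"name": "play_rows", "arguments": {
  "motion": [
    [255,[-1.3,6,0],1.3],
    [255,[-1.3,6,0],1],
    [255,[-1.2,6,0],0.7],
    [255,[-1.1,6,0],0.5],
    [255,[-0.9,6,0],0.2]
  ]
}}

```text
clock: 6.63
eef_pos: [467.0, 89.3, 94.0]
tcp_rot: [0.02, -0.074, 0.997, 0.003]
contact_force: [0.1, -0.8, -0.1]
width: 0.142
```

```bash
python3 -c "
from plan import *
plan([-6,-6,-6,-6,-6,-6,-4,-1],s1=-290)"
```

```text
t 6.63 tcp [467.   89.3  94. ] jaw-pi -1.4226 F [ 0.1 -0.8 -0.1] M [-0.23  0.09 -0.04] w 0.142 q [ 0.02  -0.074  0.997  0.003]
rear s -251.3 e 2.43 hdg 0.1144 origin_s -201.3
[[255, [-0.3, 6.1, 0], -0.77], [255, [-0.2, 6.1, 0], -0.86], [255, [-0.0, 6.1, 0], -0.95], [255, [0.2, 6.1, 0], -1.04], [255, [0.3, 6.0, 0], -1.13]]
[[255, [0.5, 6.0, 0], -1.22], [255, [0.3, 4.0, 0], -0.59], [255, [-0.0, 1.0, 0], 0.0]]
```

{"name": "play_rows", "arguments": {
  "motion": [
    [255,[-0.3,6,0],-0.8],
    [255,[-0.2,6,0],-0.9],
    [255,[0,6,0],-0.9],
    [255,[0.2,6,0],-1],
    [255,[0.3,6,0],-1.1]
  ]
}}

```text
clock: 7.05
eef_pos: [466.6, 123.3, 94.1]
tcp_rot: [0.021, -0.033, 0.999, 0.003]
contact_force: [0.6, -1.2, 0.6]
width: 0.141
```

{"name": "play_rows", "arguments": {
  "motion": [
    [255,[0.5,6,0],-1.2],
    [255,[0.3,4,0],-0.6],
    [255,[0,1,0],0],
    [255,[0,0,0],0]
  ]
}}

```text
clock: 7.38
eef_pos: [467.2, 137.7, 94.1]
tcp_rot: [0.021, -0.019, 1.0, 0.003]
contact_force: [-0.3, -0.2, -0.1]
width: 0.14
```

```bash
cat > chk.py <<'E'
from plan import *
def chk(name):
    s,j=tool();x=s['eef_pos']
    p0=[x[0]+90*np.cos(j),x[1]+90*np.sin(j),j]
    a,b=look(name);print(np.round(p0,3))
    tr=[(TRAY[i],TRAY[(i+1)%4]) for i in range(4)]
    for sg in (tr,[tr[0],tr[2]]): print(caddy(p0,b,segs=sg))
    return a,b
E
python3 -c "
from chk import *
plan([2,4,6,6,6,6,6,6,6,6],s1=-200)
chk('g4')
"
```

```text
t 7.38 tcp [467.2 137.7  94.1] jaw-pi -1.5334 F [-0.3 -0.2 -0.1] M [-0.22  0.06 -0.  ] w 0.14 q [ 0.021 -0.019  1.     0.003]
rear s -299.4 e -0.22 hdg 0.0036 origin_s -249.4
[[255, [0.1, -2.0, 0], -0.0], [255, [0.2, -4.0, 0], -0.0], [255, [0.2, -6.0, 0], -0.01], [255, [0.2, -6.0, 0], -0.01], [255, [0.2, -6.0, 0], -0.01]]
[[255, [0.2, -6.0, 0], -0.01], [255, [0.2, -6.0, 0], -0.01], [255, [0.2, -6.0, 0], -0.01], [255, [0.2, -6.0, 0], -0.01], [255, [0.2, -6.0, 0], -0.01]]
t 7.38 tcp [467.2 137.7  94.1] jaw-pi -1.5334 F [-0.3 -0.2 -0.1] M [-0.22  0.06 -0.  ] w 0.14 q [ 0.021 -0.019  1.     0.003]
[470.536  47.732  -1.533]
(array([470.81175169,  45.59196643,  -1.55170633]), np.float64(0.5128673524041447))
(array([470.57500457,  47.74287782,  -1.55668287]), np.float64(0.4863357725386076))
```

{"name": "play_rows", "arguments": {
  "motion": [
    [255,[0.1,-2,0],0],
    [255,[0.2,-4,0],0],
    [255,[0.2,-6,0],0],
    [255,[0.2,-6,0],0],
    [255,[0.2,-6,0],0]
  ]
}}

```text
clock: 7.9
eef_pos: [467.9, 112.9, 94.2]
tcp_rot: [0.021, -0.02, 1.0, 0.005]
contact_force: [-0.1, 0.8, -0.7]
width: 0.14
```

{"name": "play_rows", "arguments": {
  "motion": [
    [255,[0.2,-6,0],0],
    [255,[0.2,-6,0],0],
    [255,[0.2,-6,0],0],
    [255,[0.2,-6,0],0],
    [255,[0.2,-6,0],0]
  ]
}}

```text
clock: 8.32
eef_pos: [469.2, 78.6, 94.3]
tcp_rot: [0.021, -0.018, 1.0, 0.005]
contact_force: [0.8, 1.3, -0.9]
width: 0.14
```

```bash
python3 -c "
from chk import *
plan([6,6,6,6,6,6,6,6,6,6],s1=-200)
a,b=chk('g5')
hsv=cv2.cvtColor(b,cv2.COLOR_RGB2HSV);m=cv2.inRange(hsv,(100,110,40),(125,255,255))
n,l,st,_=cv2.connectedComponentsWithStats(m);sel=np.zeros_like(m)
for i in range(1,n):
    x,y,w,h,A=st[i]
    if A>15 and 150<x<300 and 180<y<290: sel[l==i]=255
pts=cv2.findNonZero(sel);r=cv2.minAreaRect(pts);c=cv2.boxPoints(r);print(r,back('top',c,58).round(1).tolist())
w=back('top',c,58)[:,:2]
for i in range(4):
    v=w[(i+1)%4]-w[i];print(np.linalg.norm(v).round(1),np.arctan2(v[1],v[0]).round(4))
print(w.mean(0))
A=cv2.resize(b[185:285,190:380,::-1],None,fx=4,fy=4,interpolation=cv2.INTER_CUBIC)
cv2.imwrite('pics/c6.png',A)
"
```

```text
t 8.32 tcp [469.2  78.6  94.3] jaw-pi -1.534 F [ 0.8  1.3 -0.9] M [ 0.26  0.07 -0.04] w 0.14 q [ 0.021 -0.018  1.     0.005]
rear s -240.3 e -0.21 hdg 0.0030 origin_s -190.3
[[255, [0.2, -6.0, 0], 0.04], [255, [0.2, -6.0, 0], 0.03], [255, [0.2, -6.0, 0], 0.02], [255, [0.2, -6.0, 0], 0.0], [255, [0.2, -6.0, 0], -0.01]]
[[255, [0.2, -6.0, 0], -0.02], [255, [0.3, -6.0, 0], -0.04], [255, [0.3, -6.0, 0], -0.05], [255, [0.3, -6.0, 0], -0.07], [255, [0.3, -6.0, 0], -0.08]]
t 8.32 tcp [469.2  78.6  94.3] jaw-pi -1.534 F [ 0.8  1.3 -0.9] M [ 0.26  0.07 -0.04] w 0.14 q [ 0.021 -0.018  1.     0.005]
[472.511 -11.307  -1.534]
(array([473.2215142 , -14.10043897,  -1.55102892]), np.float64(0.6223552166255676))
(array([473.18546641, -11.36058359,  -1.54496129]), np.float64(0.3757607248196101))
((224.3534698486328, 240.50863647460938), (60.13834762573242, 41.098915100097656), 23.198591232299805) [[451.6, 53.6, 58.0], [541.5, 24.4, 58.0], [494.7, -107.9, 58.0], [406.6, -76.8, 58.0]]
94.5 -0.3136
140.3 -1.9103
93.4 2.8021
137.9 1.2385
[473.59670903 -26.67152307]
```

View pics/c6.png

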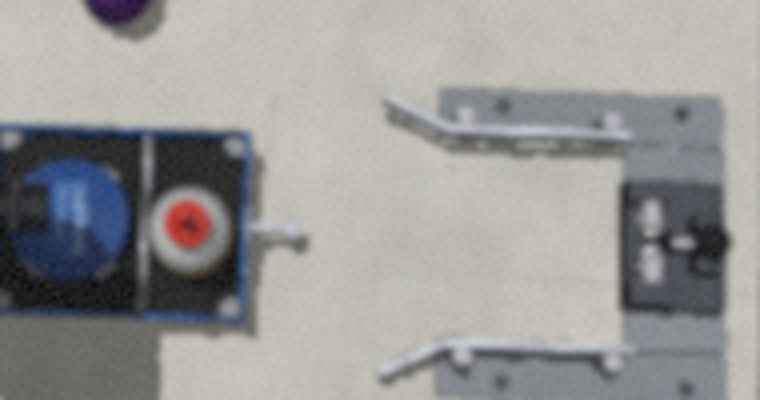

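```bash
python3 -c "
from plan import *
B[:]=[479.6,-204,-1.536]
P=lambda q:(np.array(q,float)+.5)/4-.5+[190,185]
c,s=np.cos(B[2]),np.sin(B[2])
def bf(q,z):
    w=back('top',P(q),z)[:,:2]-B[:2];return (w@np.array([[c,-s],[s,c]])).round(1).tolist()
print('front corners',bf([(250,132),(243,317)],58));print('rear edge pts',bf([(2,126),(2,313)],58));print('strike',bf([(296,236)],42))
print('tin/bottle cap',bf([(187,222)],118));print('rails',bf([(450,129),(630,134),(450,343),(630,348)],50));print('rollers',bf([(652,217),(652,266)],48),bf([(683,242)],42))
b=cv2.imread('pics/g5t.png')[:,:,::-1].copy();a=cv2.imread('pics/g5s.png')[:,:,::-1].copy()
for nm,im in(('top',b),('scene',a)):
    for t in('strike_head','buffer'):
        r=imaging.cut_out(nm,t)
        for d in r[:2]:
            yx=np.argwhere(d['mask']);print(nm,t,round(d['confidence'],2),len(yx),yx.mean(0).round(1))
p=[472.8,-13.5,-1.54]
A=cv2.resize(b[200:285,150:280,::-1],None,fx=6,fy=6,interpolation=cv2.INTER_CUBIC)
draw(A,'top',p,TRAY,(0,255,0),(150,200),6);draw(A,'top',p,[(76,0,42),(101,0,42),(107,0,42)],(0,0,255),(150,200),6,False);draw(A,'top',p,[(101,6,42),(101,-6,42)],(0,0,255),(150,200),6,False)
cv2.imwrite('pics/c7.png',A)
"
```

```text
front corners [[-115.1, 54.8], [-115.6, -51.6]]
rear edge pts [[-259.4, 53.7], [-252.8, -53.6]]
strike [[-86.5, -3.3]]
tin/bottle cap [[-146.7, -4.1]]
rails [[2.0, 61.4], [107.5, 61.8], [3.2, -62.2], [106.2, -61.8]]
rollers [[120.2, 13.7], [119.8, -14.6]] [[139.4, 0.3]]
top strike_head 0.67 2613 [240.8 217.9]
top buffer 0.65 2654 [240.6 217.9]
scene strike_head 0.89 2794 [216.9 197.9]
scene strike_head 0.75 42 [294.3 336.3]
```

View pics/c7.png

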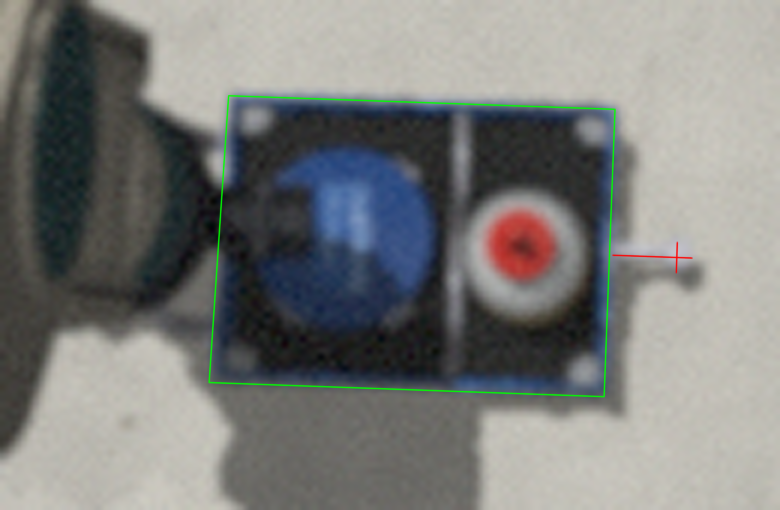

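{"name": "play_rows", "arguments": {
  "motion": [
    [255,[0.2,-5,0],0],
    [255,[0.2,-6,0],0],
    [255,[0.2,-6,0],0],
    [255,[0.2,-6,0],0],
    [255,[0.2,-6,0],0]
  ]
}}

```text
clock: 9.03
eef_pos: [470.0, 50.9, 94.3]
tcp_rot: [0.021, -0.021, 1.0, 0.007]
contact_force: [1.0, 0.9, -1.0]
width: 0.141
```

{"name": "play_rows", "arguments": {
  "motion": [
    [255,[0.2,-6,0],0],
    [255,[0.2,-6,0],0],
    [255,[0.2,-6,0],0],
    [255,[0.2,-6,0],0],
    [255,[0.2,-6,0],0]
  ]
}}

```text
clock: 9.45
eef_pos: [471.1, 17.0, 94.3]
tcp_rot: [0.021, -0.02, 1.0, 0.007]
contact_force: [-0.2, 0.9, -0.1]
width: 0.143
```

{"name": "play_rows", "arguments": {
  "motion": [
    [255,[0.2,-6,0],0],
    [255,[0.2,-5,0],0],
    [255,[0.1,-4,0],0],
    [255,[0.1,-2,0],0],
    [255,[0,0,0],0]
  ]
}}

```text
clock: 9.87
eef_pos: [471.8, -3.7, 94.2]
tcp_rot: [0.021, -0.019, 1.0, 0.007]
contact_force: [0.2, 1.2, -0.2]
width: 0.144
```

```bash
python3 -c "
from chk import *
plan([4,4,4,4,4,3,3,3,3,3],s1=-100)
a,b=chk('g6')
A=cv2.resize(b[185:285,200:380,::-1],None,fx=4,fy=4,interpolation=cv2.INTER_CUBIC)
C=cv2.resize(a[200:350,200:400,::-1],None,fx=3.6,fy=3.6,interpolation=cv2.INTER_CUBIC)[150:350]
cv2.imwrite('pics/c8.png',np.vstack([A,C[:200,:720]]))
"
```

```text
t 9.87 tcp [471.8  -3.7  94.2] jaw-pi -1.533 F [ 0.2  1.2 -0.2] M [ 0.04 -0.04 -0.05] w 0.144 q [ 0.021 -0.019  1.     0.007]
rear s -157.9 e -0.33 hdg 0.0040 origin_s -107.9
[[255, [0.1, -4.0, 0], 0.06], [255, [0.1, -4.0, 0], 0.05], [255, [0.1, -4.0, 0], 0.04], [255, [0.1, -4.0, 0], 0.03], [255, [0.2, -4.0, 0], 0.02]]
[[255, [0.1, -3.0, 0], 0.01], [255, [0.1, -3.0, 0], -0.0], [255, [0.1, -3.0, 0], -0.01], [255, [0.1, -3.0, 0], -0.01], [255, [0.1, -3.0, 0], -0.02]]
t 9.87 tcp [471.8  -3.7  94.2] jaw-pi -1.533 F [ 0.2  1.2 -0.2] M [ 0.04 -0.04 -0.05] w 0.144 q [ 0.021 -0.019  1.     0.007]
[475.226 -93.653  -1.533]
(array([475.96915885, -96.24489649,  -1.52953497]), np.float64(0.6240979671315228))
(array([475.56812628, -93.63689419,  -1.56082543]), np.float64(0.43920744206719675))
```

View pics/c8.png

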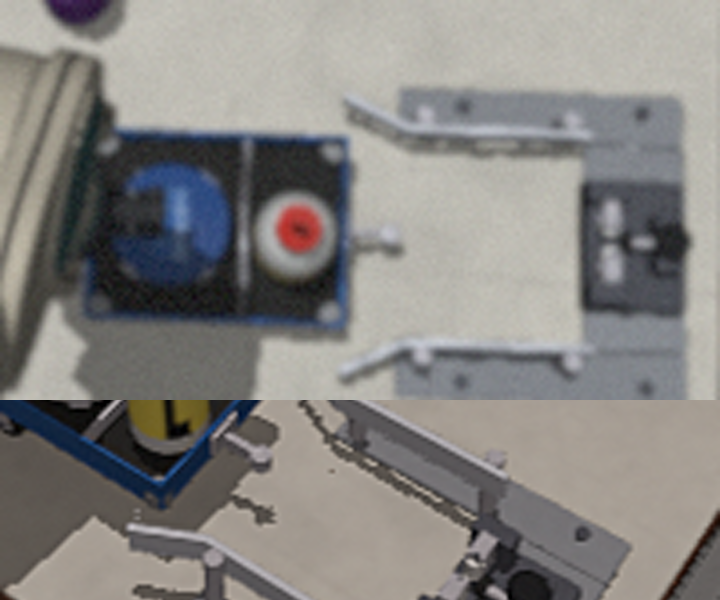

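{"name": "play_rows", "arguments": {
  "motion": [
    [255,[0.1,-2,0],0],
    [255,[0.1,-4,0],0],
    [255,[0.1,-4,0],0],
    [255,[0.1,-4,0],0],
    [255,[0.1,-4,0],0]
  ]
}}

```text
clock: 10.38
eef_pos: [472.2, -21.2, 94.3]
tcp_rot: [0.021, -0.021, 1.0, 0.007]
contact_force: [1.4, 1.2, -1.0]
width: 0.139
```

{"name": "play_rows", "arguments": {
  "motion": [
    [255,[0.1,-4,0],0],
    [255,[0.1,-4,0],0],
    [255,[0.1,-4,0],0],
    [255,[0.1,-3,0],0],
    [255,[0.1,-2,0],0]
  ]
}}

```text
clock: 10.8
eef_pos: [472.9, -40.8, 94.3]
tcp_rot: [0.021, -0.02, 1.0, 0.007]
contact_force: [-0.0, 0.9, -1.5]
width: 0.143
```

```bash
python3 -c "
from chk import *
plan([4,4,4,4,4,3,3,3,3,3],s1=-50)
"
```

```text
t 10.8 tcp [472.9 -40.8  94.3] jaw-pi -1.5303 F [-0.   0.9 -1.5] M [0.1  0.01 0.  ] w 0.143 q [ 0.021 -0.02   1.     0.007]
rear s -120.8 e -0.37 hdg 0.0067 origin_s -70.8
[[255, [0.2, -4.0, 0], 0.01], [255, [0.2, -4.0, 0], 0.01], [255, [0.2, -4.0, 0], 0.0], [255, [0.2, -4.0, 0], -0.0], [255, [0.2, -4.0, 0], -0.0]]
[[255, [0.1, -3.0, 0], -0.01], [255, [0.1, -3.0, 0], -0.01], [255, [0.1, -3.0, 0], -0.01], [255, [0.1, -3.0, 0], -0.01], [255, [0.1, -3.0, 0], -0.01]]
```

{"name": "play_rows", "arguments": {
  "motion": [
    [255,[0.1,-4,0],0],
    [255,[0.1,-4,0],0],
    [255,[0.1,-4,0],0],
    [255,[0.2,-4,0],0],
    [255,[0.1,-4,0],0]
  ]
}}

```text
clock: 11.22
eef_pos: [473.6, -62.5, 94.3]
tcp_rot: [0.021, -0.02, 1.0, 0.007]
contact_force: [1.2, 0.9, -1.3]
width: 0.146
```

{"name": "play_rows", "arguments": {
  "motion": [
    [255,[0.1,-4,0],0],
    [255,[0.1,-4,0],0],
    [255,[0.2,-4,0],0],
    [255,[0.1,-4,0],0],
    [255,[0.1,-3,0],0]
  ]
}}

```text
clock: 11.63
eef_pos: [474.3, -83.9, 94.3]
tcp_rot: [0.021, -0.02, 1.0, 0.007]
contact_force: [0.5, 1.0, -0.9]
width: 0.138
```

```bash
python3 -c "
from chk import *
plan([4,4,4,4,4,3,3,3,3,3],s1=20)
"
```

```text
t 11.63 tcp [474.3 -83.9  94.3] jaw-pi -1.5302 F [ 0.5  1.  -0.9] M [ 0.18 -0.1  -0.02] w 0.138 q [ 0.021 -0.02   1.     0.007]
rear s -77.7 e -0.41 hdg 0.0068 origin_s -27.7
[[255, [0.2, -4.0, 0], -0.01], [255, [0.2, -4.0, 0], -0.01], [255, [0.2, -4.0, 0], -0.01], [255, [0.2, -4.0, 0], -0.01], [255, [0.2, -4.0, 0], -0.01]]
[[255, [0.1, -3.0, 0], -0.01], [255, [0.1, -3.0, 0], -0.01], [255, [0.1, -3.0, 0], -0.01], [255, [0.1, -3.0, 0], -0.01], [255, [0.1, -3.0, 0], -0.01]]
```

{"name": "play_rows", "arguments": {
  "motion": [
    [255,[0.1,-4,0],0],
    [255,[0.1,-4,0],0],
    [255,[0.1,-4,0],0],
    [255,[0.1,-3,0],0],
    [255,[0.1,-3,0],0]
  ]
}}

```text
clock: 12.05
eef_pos: [474.9, -103.9, 94.3]
tcp_rot: [0.022, -0.02, 1.0, 0.007]
contact_force: [-0.1, 1.5, -0.7]
width: 0.139
```

{"name": "play_rows", "arguments": {
  "motion": [
    [255,[0.1,-2,0],0],
    [255,[0.1,-2,0],0],
    [255,[0.1,-2,0],0],
    [255,[0.1,-2,0],0],
    [255,[0,-2,0],0]
  ]
}}

```text
clock: 12.47
eef_pos: [475.3, -115.2, 94.3]
tcp_rot: [0.021, -0.02, 1.0, 0.007]
contact_force: [0.4, 1.3, -1.8]
width: 0.141
```

{"name": "play_rows", "arguments": {
  "motion": [
    [255,[0,-1.5,0],0],
    [255,[0.1,-1.5,0],0],
    [255,[0,-1.5,0],0]
  ]
}}

```text
clock: 12.72
eef_pos: [475.5, -120.2, 94.3]
tcp_rot: [0.021, -0.02, 1.0, 0.007]
contact_force: [0.5, 0.5, -0.7]
width: 0.141
```

{"name": "play_rows", "arguments": {
  "motion": [
    [255,[0.1,-1.5,0],0],
    [255,[0,-1.5,0],0]
  ]
}}

```text
clock: 12.88
eef_pos: [475.6, -123.4, 94.3]
tcp_rot: [0.021, -0.02, 1.0, 0.007]
contact_force: [0.2, 1.6, -0.7]
width: 0.139
```

{"name": "play_rows", "arguments": {
  "motion": [
    [255,[0.1,-1.5,0],0],
    [255,[0,-1.5,0],0]
  ]
}}

```text
clock: 13.05
eef_pos: [475.3, -124.3, 94.3]
tcp_rot: [0.022, -0.021, 1.0, 0.011]
contact_force: [0.1, 7.1, 2.4]
width: 0.144
```

{"name": "play_rows", "arguments": {
  "motion": [
    [255,[0.1,-1.5,0],0],
    [255,[0,-1.5,0],0]
  ]
}}

```text
clock: 13.22
eef_pos: [474.9, -124.4, 94.3]
tcp_rot: [0.022, -0.021, 0.999, 0.015]
contact_force: [0.4, 5.4, 1.7]
width: 0.142
```

{"name": "play_rows", "arguments": {
  "motion": [
    [255,[0.1,-1.5,0],0],
    [255,[0,-1.5,0],0]
  ]
}}

```text
clock: 13.38
eef_pos: [474.5, -124.4, 94.4]
tcp_rot: [0.021, -0.022, 0.999, 0.018]
contact_force: [-0.3, 5.2, 1.9]
width: 0.143
```

{"name": "play_rows", "arguments": {
  "motion": [
    [255,[0.3,-2.5,0],0],
    [255,[0.3,-2.5,0],0]
  ]
}}

```text
clock: 13.55
eef_pos: [474.0, -125.6, 94.4]
tcp_rot: [0.021, -0.023, 0.999, 0.023]
contact_force: [-0.4, 6.6, 3.0]
width: 0.141
```

```bash
python3 -c "
from chk import *
s,j=tool()
a,b=look('g7')
A=cv2.resize(b[195:275,280:380,::-1],None,fx=4,fy=4,interpolation=cv2.INTER_CUBIC)
C=cv2.resize(a[240:320,270:370,::-1],None,fx=4,fy=4,interpolation=cv2.INTER_CUBIC)
cv2.imwrite('pics/c9.png',np.hstack([A,C]))
"
```

```text
t 13.55 tcp [ 474.  -125.6   94.4] jaw-pi -1.524 F [-0.4  6.6  3. ] M [1.   0.02 0.04] w 0.141 q [ 0.021 -0.023  0.999  0.023]
```

View pics/c9.png

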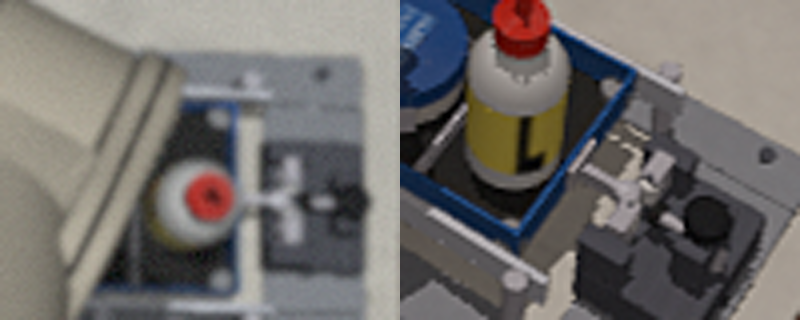

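{"name": "play_rows", "arguments": {
  "motion": [
    [255,[0.5,-3.5,0],-0.2],
    [255,[0.5,-3.5,0],-0.2]
  ]
}}

```text
clock: 13.82
eef_pos: [474.2, -130.2, 94.5]
tcp_rot: [0.021, -0.021, 0.999, 0.026]
contact_force: [-0.1, 2.8, 1.0]
width: 0.136
```

{"name": "play_rows", "arguments": {
  "motion": [
    [255,[0.4,-3.5,0],0],
    [255,[0.4,-3.5,0],0]
  ]
}}

```text
clock: 13.98
eef_pos: [474.4, -137.5, 94.5]
tcp_rot: [0.02, -0.022, 0.999, 0.025]
contact_force: [-0.3, 0.9, -0.2]
width: 0.142
```

{"name": "play_rows", "arguments": {
  "motion": [
    [255,[0,-1,0],0],
    [255,[0,0,0],0]
  ]
}}

```text
clock: 14.15
eef_pos: [474.5, -139.8, 94.5]
tcp_rot: [0.02, -0.021, 0.999, 0.025]
contact_force: [-0.4, 2.9, 0.6]
width: 0.145
```

{"name": "play_rows", "arguments": {
  "motion": [
    [255,[0,-1,0],0],
    [255,[0,0,0],0]
  ]
}}

```text
clock: 14.32
eef_pos: [474.4, -140.9, 94.4]
tcp_rot: [0.02, -0.021, 0.999, 0.025]
contact_force: [0.7, 2.4, 0.6]
width: 0.141
```

{"name": "play_rows", "arguments": {
  "motion": [
    [255,[0,0,0],0],
    [170,[0,0,0],0],
    [170,[0,0,0],0],
    [120,[0,0,0],0],
    [120,[0,0,0],0]
  ]
}}

```text
clock: 14.73
eef_pos: [474.9, -142.2, 94.6]
tcp_rot: [0.02, -0.021, 0.999, 0.024]
contact_force: [0.2, -0.3, 0.9]
width: 0.534
```

```bash
python3 -c "
from chk import *
s,j=tool()
a,b=look('g8')
A=cv2.resize(b[195:275,280:380,::-1],None,fx=4,fy=4,interpolation=cv2.INTER_CUBIC)
C=cv2.resize(a[240:320,270:370,::-1],None,fx=4,fy=4,interpolation=cv2.INTER_CUBIC)
D=cv2.resize(a[150:280,180:345,::-1],None,fx=2.42,fy=2.42,interpolation=cv2.INTER_CUBIC)[:280,:400]
cv2.imwrite('pics/c10.png',np.vstack([np.hstack([A,C]),np.hstack([D,D*0])]))
"
```

```text
t 14.73 tcp [ 474.9 -142.2   94.6] jaw-pi -1.5294 F [ 0.2 -0.3  0.9] M [-0.06  0.04 -0.04] w 0.534 q [ 0.02  -0.021  0.999  0.024]Traceback (most recent call last):
  File "<string>", line 8, in <module>
    cv2.imwrite('pics/c10.png',np.vstack([np.hstack([A,C]),np.hstack([D,D*0])]))
                               ~~~~~~~~~^^^^^^^^^^^^^^^^^^^^^^^^^^^^^^^^^^^^^^^
    return _nx.concatenate(arrs, 0, dtype=dtype, casting=casting)
           ~~~~~~~~~~~~~~~^^^^^^^^^^^^^^^^^^^^^^^^^^^^^^^^^^^^^^^
ValueError: all the input array dimensions except for the concatenation axis must match exactly, but along dimension 1, the array at index 0 has size 800 and the array at index 1 has size 798
```

{"name": "play_rows", "arguments": {
  "motion": [
    [60,[0,0,0],0],
    [0,[0,0,3],0],
    [0,[0,0,15],0],
    [0,[0,0,25],0],
    [0,[0,0,30],0]
  ]
}}

```text
clock: 15.25
eef_pos: [468.8, -139.5, 163.1]
tcp_rot: [0.013, -0.02, 0.999, 0.027]
contact_force: [-0.2, -0.1, -0.0]
width: 1.001
```

{"name": "play_rows", "arguments": {
  "motion": [
    [0,[0,5,35],0],
    [0,[-5,20,35],0],
    [0,[-10,30,10],0],
    [0,[-15,35,0],0],
    [0,[-15,35,0],0]
  ]
}}

```text
clock: 15.67
eef_pos: [430.2, -18.0, 256.3]
tcp_rot: [0.022, -0.015, 0.999, 0.023]
contact_force: [0.1, 0.6, -0.1]
width: 1.001
```

{"name": "play_rows", "arguments": {
  "motion": [
    [0,[-20,30,0],0],
    [0,[-20,30,0],0],
    [0,[-20,20,0],0],
    [0,[-10,10,0],0],
    [0,[0,0,0],0]
  ]
}}

```text
clock: 16.08
eef_pos: [354.3, 79.7, 259.5]
tcp_rot: [0.025, -0.018, 0.999, 0.024]
contact_force: [-0.7, 0.1, -0.0]
width: 1.002
```

```bash
python3 -c "
from chk import *
s,j=tool()
a,b=look('g9')
tr=[(TRAY[i],TRAY[(i+1)%4]) for i in range(4)]
for sg in (tr,tr[1:]): print(caddy([477.5,-234,-1.535],b,segs=sg))
for n in('oil_bottle','calculator'): print(n,[(np.round(d['xyz']).tolist(),round(d['confidence'],2)) for c in('scene','top') for d in imaging.recognise(c,n)])
A=cv2.resize(b[190:290,250:385,::-1],(405,300),interpolation=cv2.INTER_CUBIC)
C=cv2.resize(a[240:320,270:370,::-1],(375,300),interpolation=cv2.INTER_CUBIC)
D=cv2.resize(a[:,:,::-1],(400,300),interpolation=cv2.INTER_AREA);E=cv2.resize(b[:,:,::-1],(380,300),interpolation=cv2.INTER_AREA)
cv2.imwrite('pics/c11.png',np.vstack([np.hstack([A,C]),np.hstack([D,E])]))
"
```

```text
t 16.08 tcp [354.3  79.7 259.5] jaw-pi -1.5345 F [-0.7  0.1 -0. ] M [-0.16  0.05 -0.01] w 1.002 q [ 0.025 -0.018  0.999  0.024]
(array([ 479.03167104, -232.36348898,   -1.50457869]), np.float64(0.8160746361691668))
(array([ 476.45654291, -232.7613885 ,   -1.49671601]), np.float64(0.5129501046861127))
oil_bottle [([609.0, -9.0, 64.0], 0.97), ([464.0, -277.0, 105.0], 0.9), ([736.0, 33.0, 12.0], 0.54), ([606.0, 2.0, 72.0], 0.85), ([476.0, -265.0, 113.0], 0.82)]
calculator [([737.0, 33.0, 13.0], 0.81), ([483.0, -340.0, 46.0], 0.2), ([738.0, 50.0, 13.0], 0.72)]
```

View pics/c11.png

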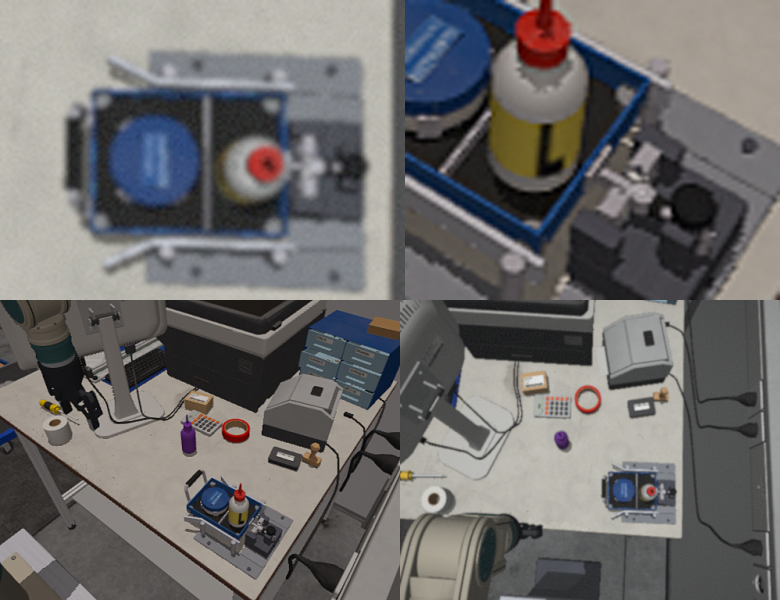

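```bash
python3 -c "
from plant import robot
print(robot.close_job())"
```

```text
the job is handed in; nothing more can be done
None
```

The caddy is docked in its bay, the gripper has let go and the arm is clear. I handed the job in at about 16 s on the robot's clock.

**What I did**
- I gripped the push bar. The first grip sat about 9 mm too high, so I lowered the gripper and took hold again.
- I steered the caddy forward about 90 mm. That left it crooked too close to the rails, so I backed it up onto the bay's centre line.
- I then rolled it straight ahead about 140 mm to the rail mouth, so the castors would trail, and drove it in squarely.
- I felt the rollers at about 7 N and pushed through gently. I never read more than about 7 N.

**What the last checks showed**
- **Home position:** the caddy went about 16 mm past first roller contact, where about 15 mm was expected, with about 2.4 N of buffer push. From the pictures it had stayed there after I let go.
- **Bottle and bystanders:** in the last pictures the oil bottle stands in the tray. The calculator and the purple bottle are where they were at the start.

**What I could not confirm**
- I never saw the castors themselves. That they trailed is inferred from the straight roll.
- I did not pull back on the caddy to test the catch.
- My final picture fit put the caddy's heading about 2 degrees off the bay's. This is roughly the play between the rails, and the fit was disturbed by the rail edges.

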